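# Set the microscope lamp supply to step six

## Robot

A 6-joint arm with a two-finger parallel gripper is mounted at the origin on a cart in front of the work surface, level with it; the furniture and walls round the work are solid. World frame = base frame: x ahead of the robot, y to its left, z up, the work surface at z = 0. Lengths are in mm, angles in rad, forces in N, time in s.
With the tool pointing down it reaches from about 275 to 750 mm from the base axis. Payload 10.2 kg.
Tool frame: the origin (TCP) lies at the very end of the fingers, on their centre line; the grasp point (between the pads) lies ctrl.grip_depth behind it (ctrl.grip_depth is the distance from the TCP to the grasp point, in mm); z points along the fingers, y is the direction in which the jaws open and shut (so a half turn about z gives the same grasp; the last joint's range is limited). The gripper opens to 85 mm and grips with 20 to 120 N. Pads are 22 mm wide; open, the fingers measure 114 mm over their backs; the gripper's body (76 mm by 85 mm) begins 54 mm behind the grasp point. The pads swing forward as they close: fully open they stand 13 mm farther back than shut.
Start: joints at [1.09, 0.313, 1.498, -0, 1.331, -0.223], TCP at [133.863, 507.653, 231.294] pointing down, gripper open.
Joint ranges: [-2.94, 2.94], [-0.97, 2.17], [0.19, 2.56], [-1.23, 4.37], [0.02, 3.11], [-2.88, 2.88]. Speed limits (rad/s): [2.39, 2.39, 3.01, 3.14, 3.14, 3.14].

## Interface

Orientations are given as a unit quaternion [w, x, y, z].
In Python, from rig import telemetry, eyes, ctrl, nets gives the robot as it stands. The module is installed in compiled form; this text tells all that it offers.
- The arm moves only by the tool drive_tool, never from a script. Its argument "series" is text: rows parted by semicolons, each of 7 numbers parted by spaces: the shift along the tool's x, y, z normalised to -1 to 1, where 1 is 0.12 m, then the turn, a rotation vector about the tool's x, y, z normalised to -1 to 1, where 1 is 0.5 rad, then the opening, from 0 (shut) to 1 (fully open). In form: tx ty tz wx wy wz hand; .... A call has 1 to 20 rows; each row is the pose to reach, as a shift and turn from the pose measured when the call began, along the tool's axes at that moment; what a row does not reach only later rows make up. A row lasts 1/10 s, in which the tool goes at most 50 mm and 8.59 degrees, less where a joint would pass 70% of its speed; a pose out of reach is approached as far as the arm can. A call with a number of a shift or a turn outside -1 to 1 is refused whole. A call with a gripper value outside its range is refused whole. The fingers move at their own pace and stop on an object; "newtons" is the grip in N (left out, the last holds). Time passes only in rows, so rows that repeat a pose let the fingers close. It gives the time, the measured TCP pose, the force and the opening at its end, in the units of the state.
- telemetry.sense(): the state, without advancing time (a new reading comes with each control period).
- eyes.capture(name): name is "side" or "top" or "wrist"; returns a dict with "frame" (420x560x3 uint8, red, green, blue), "fx", "fy", "cx", "cy" (pixels), "view" (4x4, takes a point from world to camera coordinates). Camera axes: x right, y up, looking along -z (the intrinsics and any distortion apply to the point x, -y, -z); pixel columns grow to the right and rows downward; lengths in mm; the calibration is good to about 2 mm. A picture is of the moment at which its call begins. There is no depth.
- ctrl.finish_job(): hands the job in, once; it reports no verdict.
Trained networks look in a picture, given as the dict that the camera call returned (one of the last four; its "shot" number tells which), for a name from the list of things; names that differ only in an ending like _2 or _b are one class to them, and where a whole thing is asked for, a point or a joint stands for the part that bears it (a point fixed in the world has none). Each returns a list of dicts, best first, with "confidence" (0 to 1); they miss things now and then, are a little off and sometimes report something else, mostly with a low value. They report only what shows in the picture. A call takes as long as a camera call.
- nets.spot_in(name, picture): "rect" ([left, top, right, bottom] in pixels, round what is visible of it).
The state is a dict: "time_s": time; "joints": joint angles; "dq": joint speeds; "tau": joint torques, N m; "eef_pos": TCP position; "ee_rot": TCP orientation; "force": force on the tool from outside, world axes, zero at the start; "wrist_torque": the same for the moment, N m; "grip_width": opening from 0.0 (shut) to 1.0 (fully open).
Only numpy, scipy, OpenCV 4.12 (cv2) and the standard library are available. Lean on these libraries where they do the work, as an engineer would, in place of code of your own. Each camera call takes 0.05 s, during which the arm holds its last target. There are 200 camera calls.

## Task

The microscope's lamp is to run at step six of its little supply box at the right of the table. Press the box's rocker switch to off first, because the steps must not be changed under load; then push the selector's pointer bar round click by click with a fingertip to the sixth dot (the smallest dot, at the anticlockwise end, is step one), and press the rocker on again. Push only: don't grip the selector between the fingers, don't lift or shove the box, and leave the things standing around where they are.

Things in the scene. Friction and masses are not known exactly. Their poses are not given: they have to be found in the camera images.
- supply: loose grey lamp supply box, 1.9 kg: 124 deep (x, front to back), 96 wide (y, to its left), 61 high. Origin: centre of underside, on the table; the low front (-x) faces roughly to the robot. Top: 36 high at x -62, rising at 15 degrees to 61 at x +32, then flat deck. The slope is an aluminium panel; selector axis at (-5, 0, 51), rocker's middle below it at (-46, 0, 40). Leads lie off its back to the right
- knob_axis (a point): point where the selector's axis passes through the panel, square to it. x up the slope, y left, z out of the panel. Eight black scale dots lie round it at radius 33, 30 degrees apart: the smallest (step one) 105 degrees anticlockwise of straight up the slope, so on the left; they grow clockwise over the top to the largest (step eight) on the right
- selector (a joint): selector angle in rad: 0 at step one, grows clockwise seen from above; eight click stops 0.524 apart (to 3.665), step six reads 2.618. A sprung ball draws it into the nearer stop, so past half way it clicks on by itself. Leaving a stop takes about 0.07 N m (some 3 N on the bar). Starts at rest somewhere on steps one to four
- pointer_tip (a point): top of the selector's pointer nose, white line, 26 from the axis, 22 above the panel. The selector is a black bar knob: round skirt 41 across, 5 high; on it a bar 9.6 thick, its upright flanks from 5 to 21 above the panel (top at 24), reaching 27 from the axis at the nose (tapered over the last 6) and 20 at the blunt tail
- bar_left: left half of the selector's bar: its anticlockwise flank, pushed at the nose to turn clockwise. Origin on the selector's axis at the panel, x along the nose, z out of the panel; turns with the selector
- bar_right: right half of the same bar: its clockwise flank. Same origin and axes. Both flanks pressed at once counts as gripping the selector
- output_rocker (a joint): rocker switch on the panel below the selector, tilts left-right about a line up the slope: +0.2 rad is on (right end, with a white line, down), -0.2 is off (left end down). Starts on. It snaps over centre; 3 to 4 N on the raised end throws it
- rocker_off_end (a point): top of the rocker's left end, 13.5 from its middle. The rocker is black, 31 long (across the box), 18 wide; its raised end stands about 10 above the panel, the pressed end about 5, the bezel round it 3
- rocker_on_end (a point): top of the rocker's right end, 13.5 from its middle
- stopper: black rubber stopper, 22 across, 22 high, standing on the box's rear deck at the left. Origin under its centre
- dropper_bottle: dropper bottle, 22 across, 52 high, standing at the right front of the box. Origin under its centre
- lamp_cap: glass snuffer cap, 34 across, 31 high, standing by the balance. Origin under its centre
- spirit_lamp: glass spirit lamp, 73 across, 72 high, standing close to the right of the box. Origin under its centre
- cal_weight: steel calibration weight, 19 across, 26 high, between the balance and the box. Origin under its centre
- tape_roll: roll of brown tape, 96 across, 48 high, left of the microscope. Origin under its centre
- goggles: green goggles, 128 x 163 x 76, behind the microscope. Origin under the lens frame

How it is judged (in metres and radians):
On the way, in this order (a step that is already met when the one before it is completed fails the run):
1. the output rocker is pressed to off (value of joint output_rocker below -0.12 rad), for 0.2 s.
2. with the output off, the selector stands on step six (value of joint selector between 2.488 and 2.748 rad and value of joint output_rocker below -0.12 rad), for 0.3 s.
At the end, for the whole second after the job is handed in: the selector rests on step six (2.618 rad, within 0.13), the rocker is on (above 0.12 rad), the box stands upright within 15 mm of where it was, and every bystander is within 20 mm of its place (value of joint selector between 2.488 and 2.748 rad and value of joint output_rocker above 0.12 rad and distance of supply from where it was at the start of the episode below 0.015 m and angle between supply's own z axis and vertical below 0.05 rad and linear speed of supply below 0.01 m/s and distance of each of stopper, dropper_bottle, lamp_cap, spirit_lamp, cal_weight, tape_roll, goggles from where it was at the start of the episode below 0.02 m); the robot touches nothing.
It fails at once if the selector is turned off its stop while the output is on (value of joint output_rocker above 0.05 rad and distance of pointer_tip from where it was at the start of the episode above 0.0125 m and not (value of joint selector between 2.398 and 2.838 rad)).
It fails at once if the selector is gripped: both flanks of its bar are pressed at once (contact force between the fingers and bar_left above 1 N and contact force between the fingers and bar_right above 1 N).
It fails at once if the box is lifted, tipped or shoved more than 15 mm (distance of supply from where it was at the start of the episode above 0.015 m or height (world z) of supply above 0.008 m or angle between supply's own z axis and vertical above 0.08 rad).
It fails at once if a bystander is knocked, carried or lifted more than 20 mm (distance of any of stopper, dropper_bottle, lamp_cap, spirit_lamp, cal_weight, tape_roll, goggles from where it was at the start of the episode above 0.02 m).
It also fails if it takes over 61 s, if anything falls off the work surface, if the arm or the gripper's body presses on something with over 40 N, if the wrist force passes 120 N, or if a joint passes its speed limit or range.

## Working session

There is one attempt and no reset: what is moved stays moved. The work goes in short steps, Python scripts to look and compute and a tool call to move; the robot and the scene stay as the last step left them, time stands still between calls to the robot, and variables do not carry over. Pictures are saved under pics/ and viewed, about 8 in all and at most 12, crops included, and the job is handed in when it is done.

Besides the shell and the picture viewer there is one more tool, called after "Request:" as a command line: name --argument value ..., lists and objects as JSON in quotes. drive_tool: Moves the arm, as the interface text tells. Scaled input: -1 to 1 covers 0.12 m each way for a shift and 0.5 rad each way for a turn. Its arguments: {"type":"object","properties":{"series":{"type":"string"},"newtons":{"type":"number"}},"required":["series"]}

```bash
mkdir -p pics; python3 - <<'E'
from rig import telemetry, eyes, ctrl, nets
import cv2,numpy as np
s=telemetry.sense();print(s, ctrl.grip_depth)
ims=[]
for n in ["top","side"]:
    p=eyes.capture(n);cv2.imwrite(f"pics/{n}0.png",p["frame"][...,::-1])
    print(n,p["fx"],p["fy"],p["cx"],p["cy"],np.round(p["view"],4).tolist(),[k for k in p])
    for t in ["supply","selector","output_rocker","pointer_tip","stopper","dropper_bottle","spirit_lamp"]:
        r=nets.spot_in(t,p);print(t,[(np.round(q["rect"]).tolist(),round(q["confidence"],2)) for q in r[:2]])
E
```

```text
{'time_s': 0.0, 'joints': array([ 1.08958749e+00,  3.13406649e-01,  1.49844133e+00, -2.24641164e-05,
        1.33101900e+00, -2.23399392e-01]), 'dq': array([-0.00023582, -0.00024939, -0.00122723, -0.00061799, -0.0010704 ,
       -0.00065652]), 'tau': array([-1.51925226e-03, -4.12257564e+01, -2.59745014e+01, -2.68442973e-04,
        4.02623453e-03,  1.09878954e-06]), 'eef_pos': array([133.74639934, 507.403088  , 230.75566821]), 'ee_rot': array([-2.09620652e-04,  1.28545349e-01,  9.91703427e-01, -6.01791015e-04]), 'force': array([-0.4696519 ,  0.06545041,  0.59023324]), 'wrist_torque': array([-0.01650104, -0.00715816, -0.0243473 ]), 'grip_width': 0.9965904587709374} 18.700000000000003
top 389.4953501177386 389.4953501177386 275.20429803653684 214.87253467017842 [[0.0016, -1.0, -0.002, -164.9376], [0.9817, 0.0012, 0.1904, -542.581], [-0.1904, -0.0023, 0.9817, -969.7947], [0.0, 0.0, 0.0, 1.0]] ['frame', 'fx', 'fy', 'cx', 'cy', 'view', 'shot']
supply [([350.0, 200.0, 475.0, 282.0], 0.88)]
selector [([365.0, 235.0, 378.0, 248.0], 0.57), ([374.0, 219.0, 389.0, 238.0], 0.51)]
output_rocker [
[... 187 characters left out ...]
53)]
spirit_lamp [([397.0, 237.0, 424.0, 265.0], 0.76)]
side 387.3703845443287 387.3703845443287 279.56900584435493 207.7648567192057 [[0.9999, -0.0107, -0.0, -524.2378], [0.0051, 0.4711, 0.882, 30.832], [-0.0094, -0.882, 0.4712, -1084.6513], [0.0, 0.0, 0.0, 1.0]] ['frame', 'fx', 'fy', 'cx', 'cy', 'view', 'shot']
supply [([200.0, 264.0, 316.0, 420.0], 0.85)]
selector [([257.0, 266.0, 286.0, 284.0], 0.63)]
output_rocker [([248.0, 266.0, 258.0, 276.0], 0.65)]
pointer_tip [([256.0, 266.0, 284.0, 285.0], 0.91)]
stopper [([297.0, 268.0, 308.0, 285.0], 0.5)]
dropper_bottle [([215.0, 289.0, 229.0, 316.0], 0.8), ([247.0, 268.0, 259.0, 281.0], 0.41)]
spirit_lamp [([212.0, 303.0, 256.0, 357.0], 0.84)]
```

```bash
python3 - <<'E'
import cv2,numpy as np
a=cv2.imread("pics/top0.png");b=cv2.imread("pics/side0.png")
c=cv2.resize(a[180:300,320:480],(800,600),interpolation=cv2.INTER_CUBIC);cv2.imwrite("pics/topc.png",c)
d=cv2.resize(b[230:380,180:380],(800,600),interpolation=cv2.INTER_CUBIC);cv2.imwrite("pics/sidec.png",d)
E
```

```text
(no output)
```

View pics/topc.png

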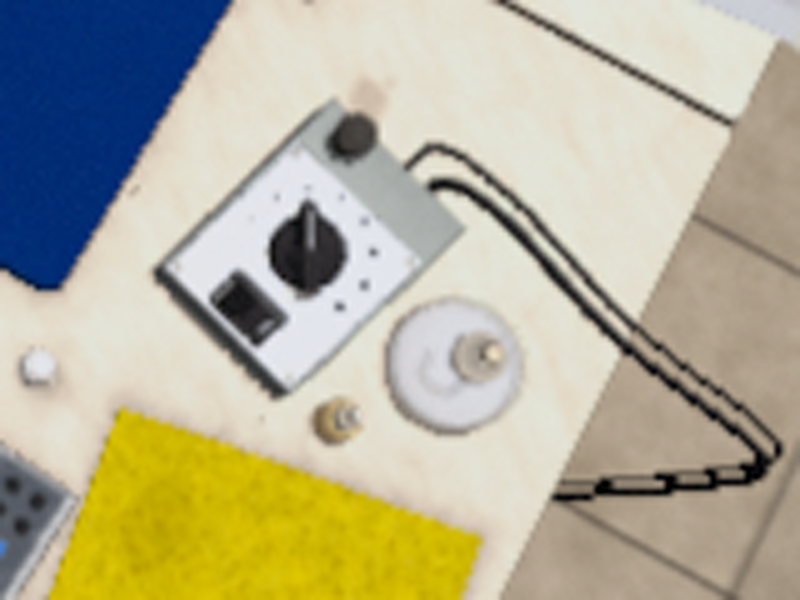

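View pics/sidec.png

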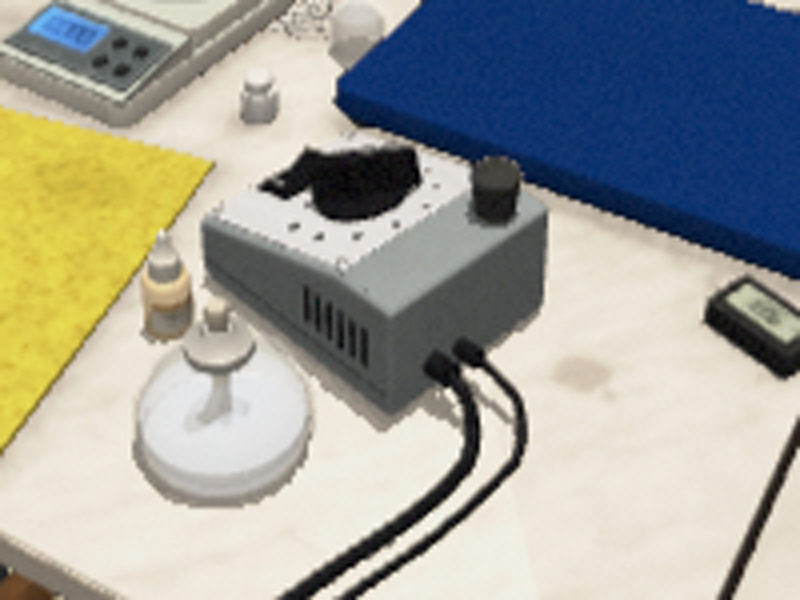

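```bash
cat > h.py <<'E'
import numpy as np,json
from scipy.optimize import least_squares
from scipy.spatial.transform import Rotation as R
CAM={"top":(389.495,275.204,214.8725,np.array([[0.0016,-1.0,-0.002,-164.9376],[0.9817,0.0012,0.1904,-542.581],[-0.1904,-0.0023,0.9817,-969.7947],[0,0,0,1]])),
"side":(387.370,279.569,207.765,np.array([[0.9999,-0.0107,0,-524.2378],[0.0051,0.4711,0.882,30.832],[-0.0094,-0.882,0.4712,-1084.6513],[0,0,0,1]]))}
def proj(c,P):
    f,cx,cy,V=c; q=np.atleast_2d(P)@V[:3,:3].T+V[:3,3]
    return np.c_[cx+f*q[:,0]/-q[:,2], cy-f*q[:,1]/-q[:,2]]
S=R.from_euler('y',-np.radians(15)).as_matrix() # panel axes cols: x up slope
AX=np.array([-5,0,51.])
def panel(x,y,z): return AX+S@np.array([x,y,z])
def pol(r,step,z): # step 1..8
    a=np.radians(105-30*(step-1)); return panel(r*np.cos(a),r*np.sin(a),z)
def T(p,P): return np.atleast_2d(P)@R.from_euler('z',p[2]).as_matrix().T+[p[0],p[1],0]
E
cat > fit.py <<'E'
from h import *
top=[((62,48,61),(335,98)),((62,-48,61),(465,230)),((-62,48,36),(158,270)),((-62,-48,36),(285,390)),(panel(0,0,5),(307,254)),((-46,0,40),(248,307))]
top+=[(pol(33,k,0),d) for k,d in zip(range(1,9),[(250,217),(277,197),(308,190),(342,196),(365,221),(374,252),(364,285),(340,307)])]
side=[((62,-48,61),(388,315)),((62,48,61),(548,212)),((62,-48,0),(390,415))]
side+=[(pol(33,k,0),d) for k,d in zip(range(5,9),[(397,225),(357,236),(320,237),(294,227)])]
P1=np.array([a for a,_ in top]);p1=np.array([b for _,b in top])/5+[320,180]-.5*0
P2=np.array([a for a,_ in side]);p2=np.array([b for _,b in side])/4+[180,230]
f=lambda p:np.r_[(proj(CAM["top"],T(p,P1))-p1).ravel(),(proj(CAM["side"],T(p,P2))-p2).ravel()]
s=least_squares(f,[500,-400,-.7],loss='soft_l1',x_scale=[10,10,.1]);p=s.x
print(p);print(np.round(f(p).reshape(-1,2),1).tolist())
for k in range(1,5): 
  n=proj(CAM["top"],T(p,pol(26,k,22)))[0];print(k,(n-[320,180])*5)
for n,P in dict(axis=panel(0,0,0),offend=panel(-42.4,13.5,10),onend=panel(-42.4,-13.5,10)).items(): print(n,T(p,P).round(1))
E
python3 fit.py
```

```text
[ 506.36469955 -443.19403944   -0.81233509]
[[-0.7, -0.6], [0.3, -0.7], [-0.3, -1.4], [0.6, 1.1], [-0.3, -0.6], [-0.6, -0.0], [-0.3, 0.2], [-0.9, -0.3], [-0.6, -0.6], [-0.8, 0.0], [-0.6, -0.3], [-0.7, -0.1], [-0.5, -0.3], [-0.6, -0.2], [-0.4, 1.0], [0.4, -0.8], [-0.7, 4.5], [-0.5, 1.9], [-0.3, 1.9], [-0.5, 1.7], [-0.3, 1.7]]
1 [262.62914469 225.65792442]
2 [281.95381073 207.30064687]
3 [308.30059635 200.78189436]
4 [334.66107747 207.92730734]
axis [[ 502.9 -439.6   51. ]]
offend [[ 482.8 -398.7   49.7]]
onend [[ 463.2 -417.2   49.7]]
```

View pics/top0.png

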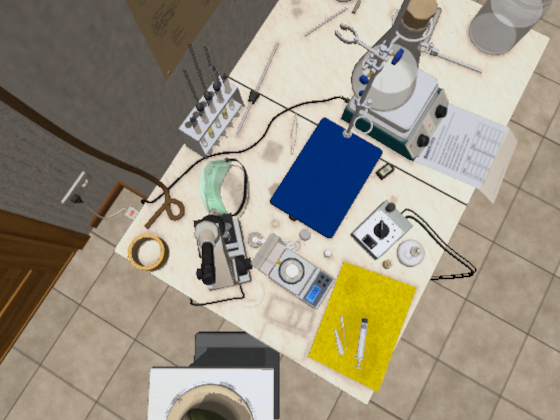

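View pics/side0.png

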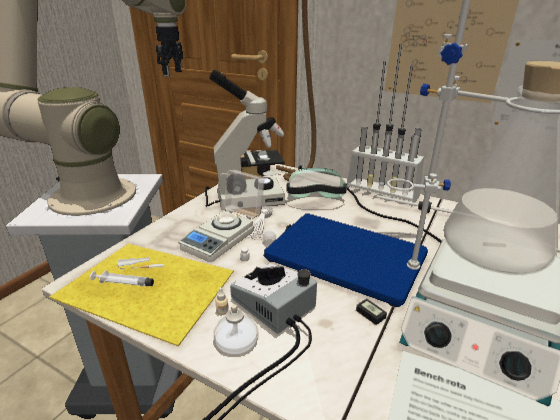

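```bash
python3 - <<'E'
from h import *
def tri(a,b):
    g=lambda X:np.r_[proj(CAM["top"],X)[0]-a,proj(CAM["side"],X)[0]-b]
    s=least_squares(g,[400,0,200]);return s.x.round(),s.fun.round(1)
print(tri((208,280),(214,76)),tri((204,228),(262,105)))
def onz(px,z): return least_squares(lambda q:proj(CAM["top"],[q[0],q[1],z])[0]-px,[400,0]).x.round()
for px,z in [((390,264),45),((411,253),30),((327,253),26),((390.6,207),83),((300,245),30)]:print(px,onz(px,z))
E
```

```text
(array([369., -41., 330.]), array([-0.2, -1.1, -1.4,  0.2])) (array([478., -17., 257.]), array([-0.1, -1.2, -1.4,  0.3]))
(390, 264) [ 416. -460.]
(411, 253) [ 445. -521.]
(327, 253) [ 445. -301.]
(390.6, 207) [ 558. -459.]
(300, 245) [ 466. -230.]
```

Request:
drive_tool --series "-.75 -1 -1 0 0 0 0;-.75 -1 -1 0 0 0 0;-.75 -1 -1 0 0 0 0;-.75 -1 -1 0 0 0 0;-.75 -1 -1 0 0 0 0" --newtons 40

```text
time_s: 1.3
eef_pos: [191.7, 367.2, 354.9]
ee_rot: [0.002, 0.13, 0.991, 0.003]
force: [0.1, 0.6, -1.5]
grip_width: 0.142
```

Request:
drive_tool --series "-.75 -1 -.7 0 0 0 0;-.75 -1 -.7 0 0 0 0;-.75 -1 -.7 0 0 0 0;-.75 -1 -.7 0 0 0 0;-.75 -1 -.7 0 0 0 0"

```text
time_s: 1.8
eef_pos: [248.3, 226.5, 439.4]
ee_rot: [0.003, 0.132, 0.991, 0.003]
force: [-0.0, 0.4, -0.1]
grip_width: -0.001
```

Request:
drive_tool --series "-.75 -1 0 0 0 0 0;-.75 -1 0 0 0 0 0;-.75 -1 0 0 0 0 0;-.75 -1 0 0 0 0 0"

```text
time_s: 2.2
eef_pos: [305.7, 83.3, 437.4]
ee_rot: [0.002, 0.137, 0.991, 0.003]
force: [-0.7, 0.8, -0.6]
grip_width: -0.0
```

Request:
drive_tool --series "-.75 -1 0 0 0 0 0;-.75 -1 0 0 0 0 0;-.75 -1 0 0 0 0 0;-.75 -1 0 0 0 0 0"

```text
time_s: 2.6
eef_pos: [361.5, -59.3, 434.6]
ee_rot: [-0.0, 0.138, 0.99, 0.003]
force: [0.0, 0.6, 0.2]
grip_width: -0.002
```

Request:
drive_tool --series "-.75 -1 0 0 0 0 0;-.75 -1 0 0 0 0 0;-.75 -1 0 0 0 0 0;-.75 -1 0 0 0 0 0"

```text
time_s: 3.0
eef_pos: [417.1, -201.7, 430.3]
ee_rot: [-0.003, 0.139, 0.99, 0.005]
force: [0.4, 0.0, -0.8]
grip_width: 0.001
```

Request:
drive_tool --series "-.5 -1 1 0 0 0 0;-.5 -1 1 0 0 0 0;-.5 -1 1 0 0 0 0;-.5 -1 1 0 0 0 0;-.5 -1 1 0 0 0 0"

```text
time_s: 3.5
eef_pos: [441.6, -331.7, 304.1]
ee_rot: [-0.006, 0.14, 0.99, 0.008]
force: [0.6, 1.1, 0.3]
grip_width: 0.002
```

```bash
cat >> h.py <<'E'
BOX=np.array([506.4,-443.2,-.812])
ANG=225.
def goal(x,y,z,ang=None):
    """panel coords of TCP -> world pos, R"""
    a=np.radians(ANG if ang is None else ang)
    pos=T(BOX,panel(x,y,z))[0]
    W=R.from_euler('z',BOX[2]).as_matrix()@S
    X=W@[np.cos(a),np.sin(a),0];Z=-W[:,2]
    return pos,np.c_[X,np.cross(Z,X),Z]
def cmd(s,pts,ang=None):
    q=s["ee_rot"];Rc=R.from_quat([q[1],q[2],q[3],q[0]]).as_matrix()
    for p in pts:
        P,G=goal(*p,ang=ang)
        print(p,np.r_[Rc.T@(P-s["eef_pos"])/120,R.from_matrix(Rc.T@G).as_rotvec()/.5].round(3).tolist(),P.round())
E
python3 - <<'E'
from h import *
from rig import telemetry
cmd(telemetry.sense(),[(-42,30,90),(-80,30,110)])
E
```

```text
(-42, 30, 90) [-0.428, -0.257, 1.466, 0.351, -0.439, -0.505] [ 481. -373.  127.]
(-80, 30, 110) [-0.126, -0.079, 1.394, 0.351, -0.439, -0.505] [ 452. -342.  137.]
```

Request:
drive_tool --series "-.126 -.079 .8 .351 -.439 -.505 0;-.126 -.079 .8 .351 -.439 -.505 0;-.126 -.079 .8 .351 -.439 -.505 0;-.126 -.079 .8 .351 -.439 -.505 0;-.126 -.079 .8 .351 -.439 -.505 0;-.126 -.079 .8 .351 -.439 -.505 0"

```text
time_s: 4.1
eef_pos: [453.8, -343.5, 209.9]
ee_rot: [0.092, 0.013, 0.991, -0.094]
force: [0.0, -0.1, -0.4]
grip_width: -0.002
```

```bash
python3 - <<'E'
from h import *
from rig import telemetry,eyes
import cv2,pickle
p=eyes.capture("wrist");pickle.dump(p,open("w1.pkl","wb"))
s=telemetry.sense();print(s["eef_pos"],s["ee_rot"],s["joints"].round(2))
cv2.imwrite("pics/w1.png",cv2.resize(p["frame"][...,::-1],(800,600),interpolation=cv2.INTER_CUBIC))
C=(p["fx"],p["cx"],p["cy"],p["view"]);print(p["fx"])
for n,P in dict(axis=panel(0,0,5),rock=panel(-42.4,0,0),d1=pol(33,1,0),d8=pol(33,8,0)).items():print(n,(proj(C,T(BOX,P))*800/560).round())
cmd(s,[(-42,30,90)])
E
```

```text
[ 453.58435122 -343.63821272  209.53141507] [ 0.09190732  0.01347718  0.9912241  -0.09405415] [-0.86  0.29  1.61  0.02  0.98 -2.41]
365.47545649496095
axis [[293. 291.]]
rock [[339. 243.]]
d1 [[340. 313.]]
d8 [[265. 246.]]
(-42, 30, 90) [-0.098, -0.1, 0.75, -0.002, 0.003, -0.001] [ 481. -373.  127.]
```

View pics/w1.png

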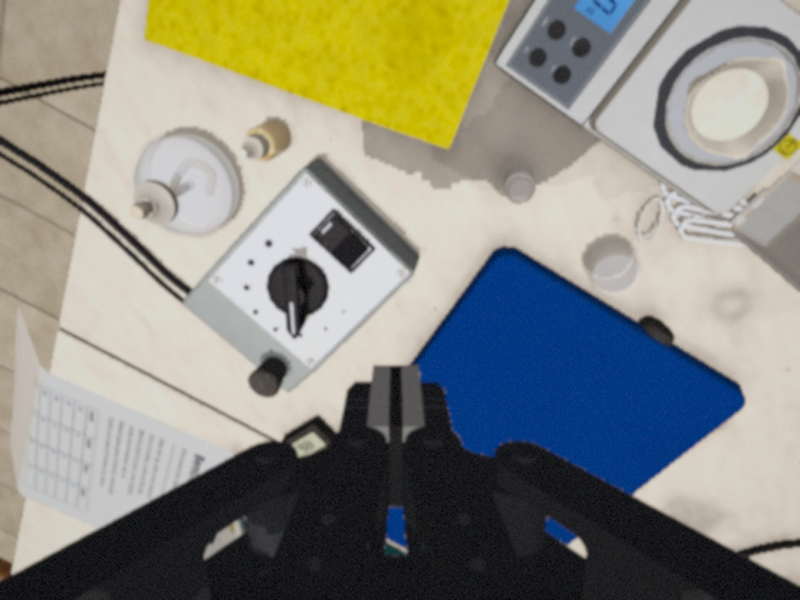

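```bash
python3 - <<'E'
from h import *
import pickle
p=pickle.load(open("w1.pkl","rb"));C=(p["fx"],p["cx"],p["cy"],p["view"])
L=[((62,48,61),(290,388)),((62,-48,61),(187,300)),((-62,48,36),(412,270)),((-62,-48,36),(322,160)),(panel(0,0,5),(298,289)),(panel(-42.4,0,3),(344,239))]
L+=[(pol(33,k,0),d) for k,d in zip([1,2,4,5,6,7,8],[(344,312),(325,328),(275,329),(254,312),(247,288),(251,262),(270,243)])]
P=np.array([a for a,_ in L]);q=np.array([b for _,b in L])*.7
f=lambda b:(proj(C,T(b,P))-q).ravel()
s=least_squares(f,BOX,loss='soft_l1',x_scale=[10,10,.1]);print(s.x,(f(s.x)/.7).reshape(-1,2).round(1).tolist())
print(proj(C,[453.6,-343.6,209.5])/.7)
E
```

```text
[ 503.9780582  -439.93315537   -0.80529642] [[-1.7, 6.9], [-7.9, 3.3], [4.9, 3.7], [-18.2, 4.4], [-0.7, -0.8], [-0.6, 1.5], [0.2, -1.8], [1.5, -0.3], [1.2, -1.0], [2.3, -1.3], [0.2, -1.7], [0.8, -0.8], [-0.5, -0.8]]
[[388.84866473 394.79749007]]
```

```bash
sed -i 's/^BOX=.*/BOX=np.array([505.8,-442.4,-.808])/' h.py; python3 - <<'E'
from h import *
from rig import telemetry
cmd(telemetry.sense(),[(-42,30,40),(-42,28,25)])
E
```

```text
(-42, 30, 40) [-0.09, -0.094, 1.164, -0.004, 0.002, -0.009] [ 489. -381.   79.]
(-42, 28, 25) [-0.079, -0.106, 1.289, -0.004, 0.002, -0.009] [ 490. -385.   64.]
```

Request:
drive_tool --series "-.09 -.094 1 -.004 .002 -.009 0;-.09 -.094 1 -.004 .002 -.009 0;-.09 -.094 1 -.004 .002 -.009 0;-.09 -.094 1 -.004 .002 -.009 0;-.09 -.094 1 -.004 .002 -.009 0"

```text
time_s: 4.65
eef_pos: [485.8, -377.9, 99.1]
ee_rot: [0.092, 0.011, 0.991, -0.094]
force: [0.8, -0.3, 0.5]
grip_width: -0.001
```

```bash
python3 - <<'E'
from h import *
from rig import telemetry,eyes
import cv2,pickle
s=telemetry.sense();print(s["eef_pos"],s["ee_rot"])
P={}
for n in("wrist","top","side"):
    p=P[n]=eyes.capture(n)
    C=(p["fx"],p["cx"],p["cy"],p["view"])
    print(n,"tcp",proj(C,s["eef_pos"]).round(1),"axis",proj(C,T(BOX,panel(0,0,5))).round(1),"off",proj(C,T(BOX,panel(-42.4,13.5,10))).round(1))
pickle.dump(P,open("w2.pkl","wb"))
a=P["wrist"]["frame"][150:420,110:470]
cv2.imwrite("pics/w2.png",cv2.resize(a[...,::-1],(800,600),interpolation=cv2.INTER_CUBIC))
b=np.hstack([cv2.resize(P[n]["frame"][y:y+100,x:x+65],(390,600),interpolation=cv2.INTER_CUBIC) for n,y,x in(("top",185,345),("side",200,225))])
cv2.imwrite("pics/ts2.png",b[...,::-1])
E
```

```text
[ 485.79724276 -377.90208882   99.12857077] [ 0.09172682  0.01139609  0.99129694 -0.09373734]
wrist tcp [[272.3 277.3]] axis [[187.2 243.3]] off [[253.7 212.7]]
top tcp [[361.5 234. ]] axis [[380.8 230.4]] off [[365.2 238.1]]
side tcp [[260.8 239.1]] axis [[269.2 278.5]] off [[259.  267.6]]
```

View pics/w2.png

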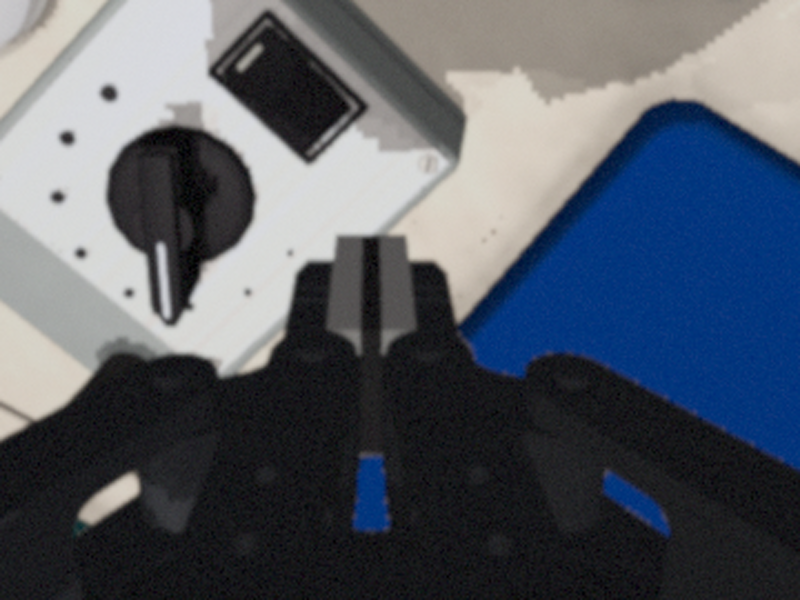

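View pics/ts2.png

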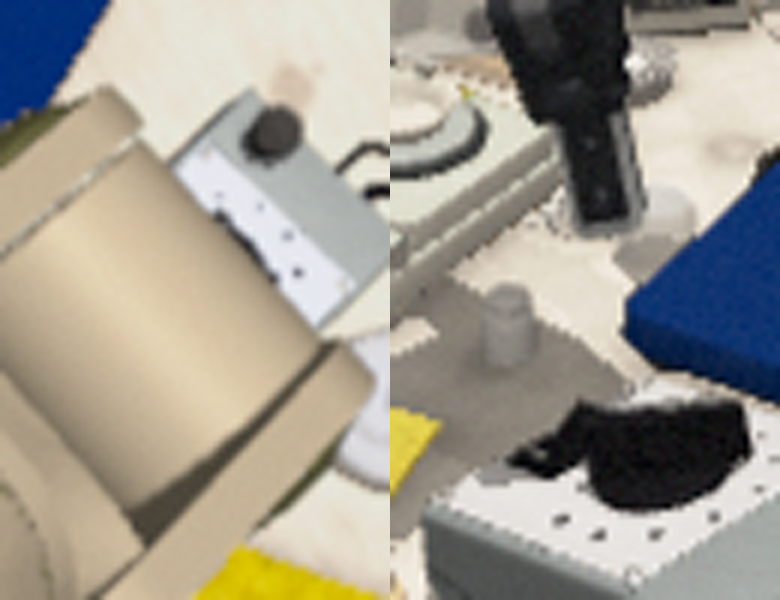

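```bash
python3 - <<'E'
from h import *
import pickle
W=pickle.load(open("w2.pkl","rb"))
c=lambda p:(p["fx"],p["cx"],p["cy"],p["view"])
wd=np.array([(290,253),(248,292),(190,307),(129,293),(81,253),(57,197),(67,137),(109,93),(289,87)])/2.2222+[110,150]-.3
wP=np.array([pol(33,k,0) for k in range(1,9)]+[panel(-42.4,0,3)])
sd=np.array([(560,520),(598,535),(656,535),(713,517)])
sd=np.c_[225+(sd[:,0]-390)/6,200+sd[:,1]/6]-.4
sP=np.array([pol(33,k,0) for k in (8,7,6,5)])
td=np.array([(250,217),(277,197),(308,190),(342,196),(365,221),(374,252),(364,285),(340,307)])/5+[320,180]-.4
tP=wP[:8]
for use in ("ws","s","t","wst"):
  def f(b):
    r=[]
    if "w" in use:r.append((proj(c(W["wrist"]),T(b,wP))+[b[3],b[4]]-wd).ravel());r.append([(b[3]-5)*3,b[4]])
    else:r.append(b[3:])
    if "s" in use:r.append((proj(c(W["side"]),T(b,sP))-sd).ravel()*2)
    if "t" in use:r.append((proj(c(W["top"]),T(b,tP))-td).ravel()*1)
    return np.concatenate(r)
  s=least_squares(f,np.r_[BOX,0,0],x_scale=[10,10,.1,5,5]);print(use,s.x.round(3),abs(s.fun).max().round(2),T(s.x,panel(0,0,0)).round(1))
  if use=="wst":print(s.fun.round(1))
E
```

```text
ws [ 505.166 -442.955   -0.807    4.025   -0.891] 4.54 [[ 501.7 -439.3   51. ]]
s [ 505.629 -437.303   -0.799   -0.       0.   ] 0.33 [[ 502.1 -433.7   51. ]]
t [ 506.956 -443.788   -0.819   -0.       0.   ] 0.39 [[ 503.5 -440.1   51. ]]
wst [ 505.427 -443.06    -0.809    4.074   -1.204] 4.64 [[ 502.  -439.4   51. ]]
[ 0.7 -0.2  0.7 -0.1  0.7 -0.5  1.  -0.5  1.  -0.3  1.5 -0.2  1.3  0.5
  1.1  0.3  0.5  2.1 -2.8 -1.2 -0.6  4.3 -0.6  4.4 -1.   4.2 -0.4  4.6
  0.   1.  -0.6  0.4 -0.2  0.2 -0.5  0.7 -0.3  0.4 -0.3  0.6 -0.1  0.4
 -0.2  0.6]
```

```bash
sed -i 's/^BOX=.*/BOX=np.array([505.4,-443.0,-.809])/' h.py; python3 - <<'E'
from h import *
from rig import telemetry
cmd(telemetry.sense(),[(-42,25,40),(-42,25,13),(-42,25,5)])
E
```

```text
(-42, 25, 40) [0.039, -0.028, 0.18, -0.004, 0.004, 0.002] [ 485. -385.   79.]
(-42, 25, 13) [0.04, -0.028, 0.405, -0.004, 0.004, 0.002] [ 490. -390.   53.]
(-42, 25, 5) [0.04, -0.028, 0.472, -0.004, 0.004, 0.002] [ 491. -392.   45.]
```

Request:
drive_tool --series ".04 -.028 .18 0 0 0 0;.04 -.028 .3 0 0 0 0;.04 -.028 .405 0 0 0 0;.04 -.028 .405 0 0 0 0"

```text
time_s: 5.2
eef_pos: [489.4, -389.9, 51.2]
ee_rot: [0.091, 0.011, 0.991, -0.093]
force: [0.7, -0.2, 1.4]
grip_width: 0.002
```

Request:
drive_tool --series "0 0 .02 0 0 0 0;0 0 .04 0 0 0 0;0 0 .055 0 0 0 0;0 0 .065 0 0 0 0;0 0 .065 0 0 0 0"

```text
time_s: 5.7
eef_pos: [491.2, -391.3, 44.0]
ee_rot: [0.092, 0.011, 0.991, -0.094]
force: [1.3, 2.0, 2.0]
grip_width: 0.003
```

```bash
python3 - <<'E'
from h import *
from rig import telemetry,eyes
import cv2,pickle
s=telemetry.sense();print(s["eef_pos"],s["force"])
g=R.from_euler('z',BOX[2]).as_matrix()@S
print("panel",g.T@(s["eef_pos"]-T(BOX,AX)[0]))
P=[eyes.capture(n) for n in("wrist","side")]
b=np.hstack([cv2.resize(P[0]["frame"][150:300,110:310],(400,300),interpolation=cv2.INTER_CUBIC),cv2.resize(P[1]["frame"][225:315,220:340],(400,300),interpolation=cv2.INTER_CUBIC)])
cv2.imwrite("pics/a3.png",b[...,::-1])
E
```

```text
[ 491.1509244  -391.28224074   44.01403921] [1.3202395  1.95682585 2.01258719]
panel [-42.62606044  25.38616181   4.18921967]
```

View pics/a3.png

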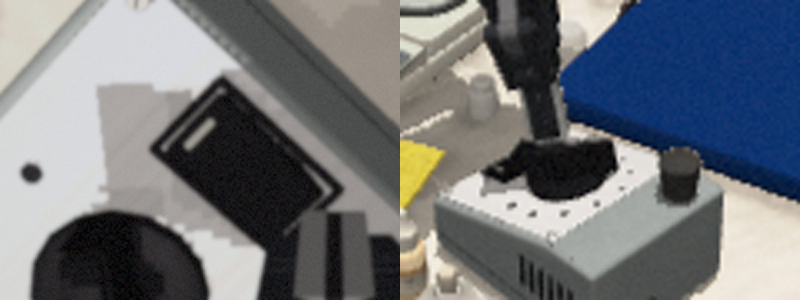

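Request:
drive_tool --series "0 0 -.09 0 0 0 0;.05 -.05 -.09 0 0 0 0;.05 -.05 -.09 0 0 0 0"

```text
time_s: 6.1
eef_pos: [482.3, -396.0, 54.9]
ee_rot: [0.092, 0.012, 0.991, -0.094]
force: [0.4, -0.9, 0.6]
grip_width: -0.001
```

Request:
drive_tool --series "0 0 .03 0 0 0 0;0 0 .05 0 0 0 0;0 0 .07 0 0 0 0;0 0 .085 0 0 0 0;0 0 .085 0 0 0 0"

```text
time_s: 6.6
eef_pos: [484.1, -397.9, 44.5]
ee_rot: [0.092, 0.012, 0.991, -0.094]
force: [0.0, -0.1, -0.0]
grip_width: -0.001
```

```bash
cat >look.py <<'E'
from h import *
from rig import telemetry,eyes
import cv2,sys
s=telemetry.sense()
g=R.from_euler('z',BOX[2]).as_matrix()@S
print(s["time_s"],s["force"].round(1),"panel",(g.T@(s["eef_pos"]-T(BOX,AX)[0])).round(1))
if len(sys.argv)>1:
    P=eyes.capture("wrist")
    cv2.imwrite(sys.argv[1],cv2.resize(P["frame"][130:310,90:330],(800,600),interpolation=cv2.INTER_CUBIC)[...,::-1])
E
python3 look.py pics/a4.png
```

```text
6.6 [ 0.  -0.1 -0. ] panel [-42.6  15.7   4.7]
```

View pics/a4.png

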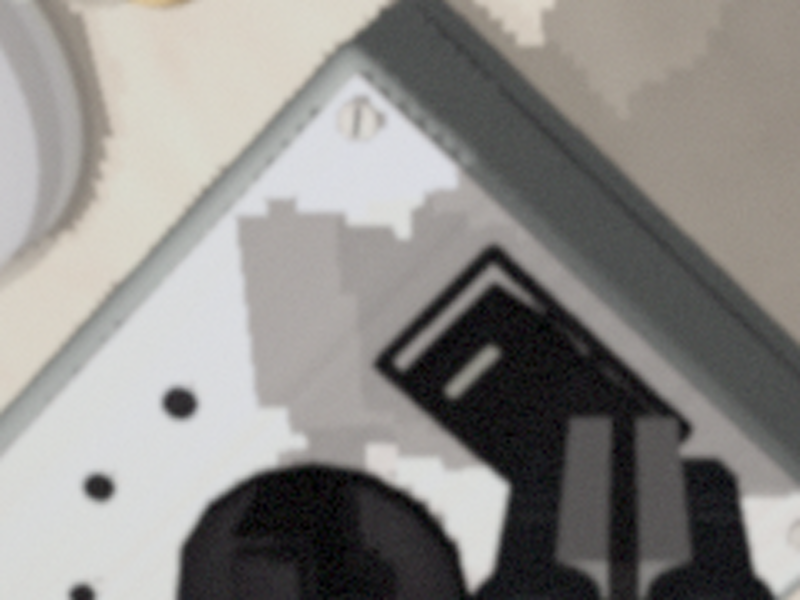

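Request:
drive_tool --series "0 0 .008 0 0 0 0;0 0 .016 0 0 0 0;0 0 .016 0 0 0 0"

```text
time_s: 6.95
eef_pos: [484.3, -398.2, 44.1]
ee_rot: [0.092, 0.011, 0.991, -0.094]
force: [-6.9, 6.8, 15.0]
grip_width: 0.004
```

Request:
drive_tool --series "0 0 .008 0 0 0 0;0 0 .016 0 0 0 0;0 0 .016 0 0 0 0"

```text
time_s: 7.25
eef_pos: [484.4, -398.2, 44.0]
ee_rot: [0.091, 0.011, 0.991, -0.094]
force: [-11.1, 8.5, 20.6]
grip_width: -0.0
```

```bash
cat > arc.py <<'E'
from h import *
from rig import telemetry
import sys
def fc(phi,off=0,r=17):
    a=np.radians(phi);return r*np.array([np.cos(a),np.sin(a)])+(4.8+off)*np.array([-np.sin(a),np.cos(a)])+[-2.5,18]
def tl(a,b):  # panel delta -> tool normalised
    d=np.array(b)-a;c=np.cos(np.radians(225));s=np.sin(np.radians(225))
    return np.round([(d[0]*c+d[1]*s)/120,(d[0]*s-d[1]*c)/120],3)
E
python3 - <<'E'
from arc import *
s=telemetry.sense()
cmd(s,[(-42.6,15.7,35),(*fc(45,8),35),(*fc(45,8),9)])
for p in (45,35,25,15,5,-5,-15,-25,-35,-42): print(p,fc(p).round(1),tl(fc(45,8),fc(p)))
print(fc(45,8))
E
```

```text
(-42.6, 15.7, 35) [0.002, 0.002, -0.257, -0.002, 0.001, 0.002] [ 479. -392.   74.]
(np.float64(0.46984848098350085), np.float64(39.07178207935912), 35) [-0.389, -0.115, -0.257, -0.002, 0.001, 0.002] [ 524. -406.   85.]
(np.float64(0.46984848098350085), np.float64(39.07178207935912), 9) [-0.389, -0.115, -0.04, -0.002, 0.001, 0.002] [ 529. -411.   60.]
45 [ 6.1 33.4] [ 0.    -0.067]
35 [ 8.7 31.7] [-0.005 -0.092]
25 [10.9 29.5] [-0.005 -0.118]
15 [12.7 27. ] [-0.001 -0.143]
5 [14.  24.3] [ 0.007 -0.167]
-5 [14.9 21.3] [ 0.02  -0.189]
-15 [15.2 18.2] [ 0.036 -0.209]
-25 [14.9 15.2] [ 0.056 -0.226]
-35 [14.2 12.2] [ 0.078 -0.239]
-42 [13.3 10.2] [ 0.094 -0.246]
[ 0.46984848 39.07178208]
```

Request:
drive_tool --series "0 0 -.257 0 0 0 0;-.2 -.06 -.257 0 0 0 0;-.389 -.115 -.257 0 0 0 0;-.389 -.115 -.257 0 0 0 0;-.389 -.115 -.15 0 0 0 0;-.389 -.115 -.04 0 0 0 0;-.389 -.115 -.04 0 0 0 0"

```text
time_s: 7.95
eef_pos: [527.5, -410.3, 56.4]
ee_rot: [0.089, 0.011, 0.992, -0.092]
force: [-0.6, -0.1, 0.2]
grip_width: 0.004
```

```bash
python3 look.py pics/a5.png
```

```text
7.95 [-0.6 -0.1  0.2] panel [-1.9 38.5  6.1]
```

View pics/a5.png

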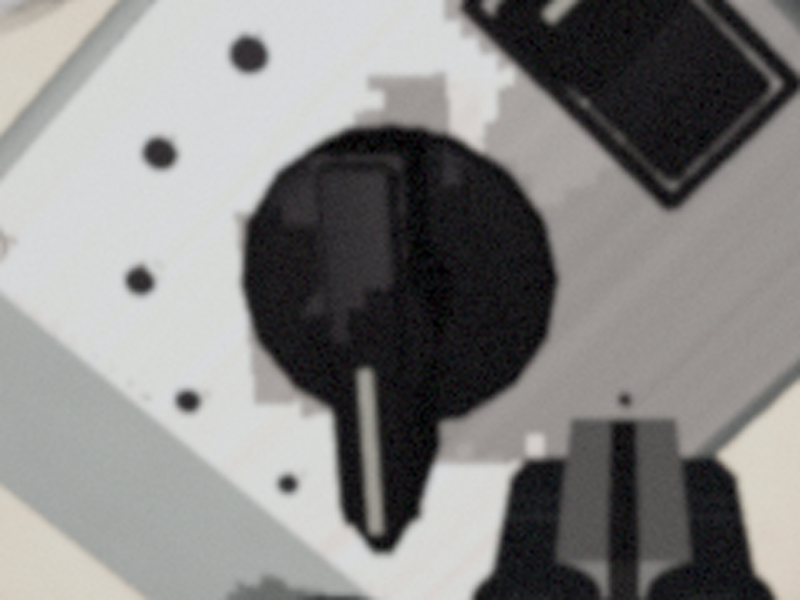

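Request:
drive_tool --series "0 0 -.025 0 0 0 0;0 -.03 -.025 0 0 0 0;0 -.05 -.025 0 0 0 0;0 -.065 -.025 0 0 0 0;0 -.065 -.025 0 0 0 0"

```text
time_s: 8.5
eef_pos: [527.0, -418.1, 62.3]
ee_rot: [0.09, 0.012, 0.992, -0.093]
force: [0.3, 0.0, 0.0]
grip_width: 0.0
```

Request:
drive_tool --series "0 -.015 0 0 0 0 0;0 -.03 0 0 0 0 0;0 -.03 0 0 0 0 0"

```text
time_s: 8.8
eef_pos: [527.0, -421.4, 62.8]
ee_rot: [0.09, 0.012, 0.992, -0.093]
force: [1.4, 2.4, -0.3]
grip_width: 0.005
```

```bash
python3 look.py
```

```text
8.8 [ 1.4  2.4 -0.3] panel [ 7.2 30.5 10.3]
```

```bash
sed -i 's/\[-2.5,18\]/[-.5,16.1]/; s/r=17/r=16/' arc.py; python3 - <<'E'
from arc import *
for p in (45,35,25,15,5,-5,-15,-25,-35,-42): print(p,fc(p).round(1),tl([7.2,30.5],fc(p)))
E
```

```text
45 [ 7.4 30.8] [-0.003  0.001]
35 [ 9.9 29.2] [-0.008 -0.023]
25 [12.  27.2] [-0.009 -0.047]
15 [13.7 24.9] [-0.005 -0.072]
5 [15.  22.3] [ 0.002 -0.095]
-5 [15.9 19.5] [ 0.014 -0.116]
-15 [16.2 16.6] [ 0.029 -0.135]
-25 [16.  13.7] [ 0.047 -0.151]
-35 [15.4 10.9] [ 0.068 -0.164]
-42 [14.6  9. ] [ 0.083 -0.171]
```

Request:
drive_tool --series "-.006 -.012 0 0 0 0 0;-.008 -.023 0 0 0 0 0;-.009 -.035 0 0 0 0 0;-.009 -.047 0 0 0 0 0;-.007 -.06 0 0 0 0 0;-.005 -.072 0 0 0 0 0;-.005 -.072 0 0 0 0 0"

```text
time_s: 9.5
eef_pos: [527.2, -430.3, 64.6]
ee_rot: [0.09, 0.012, 0.992, -0.093]
force: [0.3, -0.3, 0.3]
grip_width: -0.003
```

```bash
cat > ang.py <<'E'
from h import *
from rig import telemetry,eyes
import cv2,sys
s=telemetry.sense();g=R.from_euler('z',BOX[2]).as_matrix()@S
print(s["time_s"],s["force"].round(1),"panel",(g.T@(s["eef_pos"]-T(BOX,AX)[0])).round(1))
p=eyes.capture("wrist");V=p["view"];C=(p["fx"],p["cx"],p["cy"],V)
# rectify panel plane z=24 (bar top) to 8px/mm, 60x60mm, up-slope = up, left = left
gpt=np.array([(x,y) for x in(30,-30) for y in(30,-30)])
src=proj(C,T(BOX,np.array([panel(x,y,22) for x,y in gpt])))+[4,-1]
dst=np.float32([((30-y)*8,(30-x)*8) for x,y in gpt])
H=cv2.getPerspectiveTransform(np.float32(src),dst)
im=cv2.warpPerspective(p["frame"],H,(480,480),flags=cv2.INTER_CUBIC)
cv2.imwrite(sys.argv[1],im[...,::-1])
hsv=cv2.cvtColor(im,cv2.COLOR_RGB2GRAY).astype(float)
m=(hsv>110).astype(np.uint8)
n,l,st,ce=cv2.connectedComponentsWithStats(m)
for i in range(1,n):
    if 200<st[i,4]<4000:
        yy,xx=np.nonzero(l==i);q=np.c_[30-yy/8,30-xx/8];c=q.mean(0);w,v=np.linalg.eigh(np.cov((q-c).T))
        if w[1]>6*w[0]: print("line c",c.round(1),"len",(12*w[1])**.5.__round__(1),"dir",np.degrees(np.arctan2(v[1,1],v[0,1])).round(),"polar",np.degrees(np.arctan2(c[1],c[0])).round())
E
python3 ang.py pics/r1.png
```

```text
9.5 [ 0.3 -0.3  0.3] panel [14.  24.6 10.4]
line c [12.4  3.5] len 20.148880066101416 dir -165.0 polar 16.0
```

```bash
python3 - <<'E'
from arc import *
for p in (10,5,0,-5,-10,-15,-20,-25,-30,-35,-40): print(p,tl([14,24.6],fc(p)))
E
```

```text
10 [ 0.003 -0.008]
5 [ 0.008 -0.02 ]
0 [ 0.013 -0.031]
-5 [ 0.019 -0.041]
-10 [ 0.026 -0.051]
-15 [ 0.034 -0.06 ]
-20 [ 0.043 -0.069]
-25 [ 0.052 -0.076]
-30 [ 0.062 -0.083]
-35 [ 0.073 -0.089]
-40 [ 0.084 -0.094]
```

Request:
drive_tool --series ".003 -.008 0 0 0 0 0;.008 -.02 0 0 0 0 0;.013 -.031 0 0 0 0 0;.019 -.041 0 0 0 0 0;.026 -.051 0 0 0 0 0;.03 -.056 0 0 0 0 0;.03 -.056 0 0 0 0 0"

```text
time_s: 10.25
eef_pos: [523.2, -437.2, 65.2]
ee_rot: [0.09, 0.012, 0.992, -0.093]
force: [0.2, 0.0, 0.5]
grip_width: -0.004
```

```bash
python3 ang.py pics/r2.png;  python3 - <<'E'
from arc import *
s=telemetry.sense();g=R.from_euler('z',BOX[2]).as_matrix()@S
q=(g.T@(s["eef_pos"]-T(BOX,AX)[0]))[:2]
for p in (-10,-15,-20,-25,-30,-35,-40): print(p,tl(q,fc(p)))
E
```

```text
10.25 [0.2 0.  0.5] panel [16.3 16.9 10.4]
line c [12.3 -3.2] len 20.105527200998544 dir 165.0 polar -14.0
-10 [-0.005  0.007]
-15 [ 0.003 -0.002]
-20 [ 0.012 -0.011]
-25 [ 0.021 -0.018]
-30 [ 0.031 -0.025]
-35 [ 0.042 -0.031]
-40 [ 0.053 -0.036]
```

Step five. One more click, finger stopping just past half way.

Request:
drive_tool --series ".006 -.006 0 0 0 0 0;.012 -.011 0 0 0 0 0;.021 -.018 0 0 0 0 0;.031 -.025 0 0 0 0 0;.04 -.03 0 0 0 0 0;.04 -.03 0 0 0 0 0"

```text
time_s: 10.9
eef_pos: [519.0, -440.5, 65.3]
ee_rot: [0.091, 0.012, 0.991, -0.093]
force: [3.6, 0.4, -0.1]
grip_width: -0.0
```

```bash
python3 ang.py pics/r3.png; cat > mv.py <<'E'
from h import *
from rig import telemetry
cmd(telemetry.sense(),[(10,25,10),(10,25,45),(-42.6,-16,45),(-42.6,-16,14),(-42.6,-16,4)],ang=225)
E
python3 mv.py
```

```text
10.9 [ 3.6  0.4 -0.1] panel [15.9 11.6 10.5]
line c [11.7 -4.9] len 20.228320423685936 dir 157.0 polar -23.0
(10, 25, 10) [-0.046, 0.115, 0.005, 0.001, -0.002, 0.0] [ 525. -427.   63.]
(10, 25, 45) [-0.046, 0.115, -0.287, 0.001, -0.002, 0.0] [ 519. -421.   97.]
(-42.6, -16, 45) [0.506, 0.183, -0.287, 0.001, -0.002, 0.0] [ 454. -412.   83.]
(-42.6, -16, 14) [0.506, 0.183, -0.028, 0.001, -0.002, 0.0] [ 459. -418.   53.]
(-42.6, -16, 4) [0.506, 0.183, 0.055, 0.001, -0.002, 0.0] [ 461. -420.   44.]
```

Request:
drive_tool --series ".01 -.006 0 0 0 0 0;.02 -.011 0 0 0 0 0;.028 -.015 0 0 0 0 0;.028 -.015 0 0 0 0 0"

```text
time_s: 11.35
eef_pos: [516.4, -443.1, 65.7]
ee_rot: [0.092, 0.012, 0.991, -0.094]
force: [8.8, -2.0, -1.2]
grip_width: -0.0
```

```bash
python3 ang.py pics/r4.png; python3 mv.py
```

```text
11.35 [ 8.8 -2.  -1.2] panel [16.   7.9 11. ]
line c [ 8.3 -9.5] len 20.11705309955577 dir 136.0 polar -49.0
(10, 25, 10) [-0.066, 0.136, 0.008, -0.004, 0.004, -0.0] [ 525. -427.   63.]
(10, 25, 45) [-0.066, 0.136, -0.284, -0.004, 0.004, -0.0] [ 519. -421.   97.]
(-42.6, -16, 45) [0.485, 0.204, -0.285, -0.004, 0.004, -0.0] [ 454. -412.   83.]
(-42.6, -16, 14) [0.486, 0.204, -0.027, -0.004, 0.004, -0.0] [ 459. -418.   53.]
(-42.6, -16, 4) [0.486, 0.204, 0.057, -0.004, 0.004, -0.0] [ 461. -420.   44.]
```

Request:
drive_tool --series "-.03 0 0 0 0 0 0;-.07 .02 0 0 0 0 0;-.07 .05 -.15 0 0 0 0;-.07 .1 -.285 0 0 0 0;-.07 .1 -.285 0 0 0 0"

```text
time_s: 11.9
eef_pos: [519.4, -424.7, 100.0]
ee_rot: [0.093, 0.011, 0.991, -0.095]
force: [-0.7, -0.2, 0.0]
grip_width: -0.001
```

```bash
python3 ang.py pics/r5.png; python3 mv.py
```

```text
11.9 [-0.7 -0.2  0. ] panel [14.1 22.8 46.9]
line c [ 8.5 -9.9] len 20.147877854088208 dir 135.0 polar -49.0
(10, 25, 10) [0.007, 0.037, 0.298, -0.005, 0.005, 0.0] [ 525. -427.   63.]
(10, 25, 45) [0.007, 0.037, 0.006, -0.005, 0.005, 0.0] [ 519. -421.   97.]
(-42.6, -16, 45) [0.558, 0.105, 0.004, -0.005, 0.005, 0.0] [ 454. -412.   83.]
(-42.6, -16, 14) [0.559, 0.106, 0.263, -0.005, 0.005, 0.0] [ 459. -418.   53.]
(-42.6, -16, 4) [0.559, 0.106, 0.346, -0.005, 0.005, 0.0] [ 461. -420.   44.]
```

Request:
drive_tool --series ".3 .05 0 0 0 0 0;.57 .095 0 0 0 0 0;.57 .095 .1 0 0 0 0;.57 .095 .24 0 0 0 0;.57 .095 .24 0 0 0 0"

```text
time_s: 12.45
eef_pos: [457.1, -418.4, 53.4]
ee_rot: [0.091, 0.012, 0.991, -0.093]
force: [0.4, 0.6, 0.3]
grip_width: 0.001
```

Request:
drive_tool --series "0 0 .03 0 0 0 0;0 0 .06 0 0 0 0;0 0 .085 0 0 0 0;0 0 .105 0 0 0 0;0 0 .105 0 0 0 0;0 0 .105 0 0 0 0"

```text
time_s: 13.05
eef_pos: [459.4, -420.6, 43.7]
ee_rot: [0.091, 0.011, 0.991, -0.093]
force: [-14.3, 12.0, 26.4]
grip_width: 0.0
```

```bash
python3 look.py
```

```text
13.05 [-14.3  12.   26.4] panel [-43.4 -17.8   4.1]
```

Request:
drive_tool --series "0 0 -.1 0 0 0 0;0 0 -.3 0 0 0 0;-.1 .3 -.6 0 0 0 0;-.1 .5 -.8 0 0 0 0;-.1 .5 -.8 0 0 0 0;-.1 .5 -.8 0 0 0 0"

```text
time_s: 13.65
eef_pos: [456.8, -343.7, 128.2]
ee_rot: [0.092, 0.011, 0.991, -0.094]
force: [-0.2, -0.2, 0.1]
grip_width: 0.004
```

```bash
python3 - <<'E'
from h import *
from rig import telemetry,eyes,nets
import cv2
s=telemetry.sense();print(s["time_s"],s["eef_pos"],s["force"])
p=eyes.capture("wrist");q=eyes.capture("side")
old=cv2.imread("pics/side0.png")[...,::-1]
for t in ["supply","stopper","dropper_bottle","spirit_lamp","cal_weight","lamp_cap"]:
    r=nets.spot_in(t,q);print(t,[(np.round(k["rect"]).tolist(),round(k["confidence"],2)) for k in r[:1]])
C=(p["fx"],p["cx"],p["cy"],p["view"]);c=proj(C,T(BOX,panel(-20,0,5)))[0].astype(int);print(c)
y0,x0=max(c[1]-75,0),max(c[0]-50,0)
a=cv2.resize(p["frame"][y0:y0+150,x0:x0+100],(400,600),interpolation=cv2.INTER_CUBIC)
b=[cv2.resize(i[235:365,190:320],(400,300),interpolation=cv2.INTER_CUBIC) for i in(old,q["frame"])]
cv2.imwrite("pics/end.png",np.hstack([a,np.vstack(b)])[...,::-1])
E
```

```text
13.65 [ 456.75695536 -343.6890563   128.22014686] [-0.15760233 -0.23774553  0.07077948]
supply [([203.0, 264.0, 319.0, 420.0], 0.89)]
stopper [([296.0, 267.0, 310.0, 287.0], 0.43)]
dropper_bottle [([216.0, 286.0, 227.0, 313.0], 0.78)]
spirit_lamp [([209.0, 303.0, 258.0, 357.0], 0.9)]
cal_weight [([242.0, 250.0, 250.0, 260.0], 0.66)]
lamp_cap [([297.0, 268.0, 311.0, 285.0], 0.51)]
[182 232]
```

View pics/end.png

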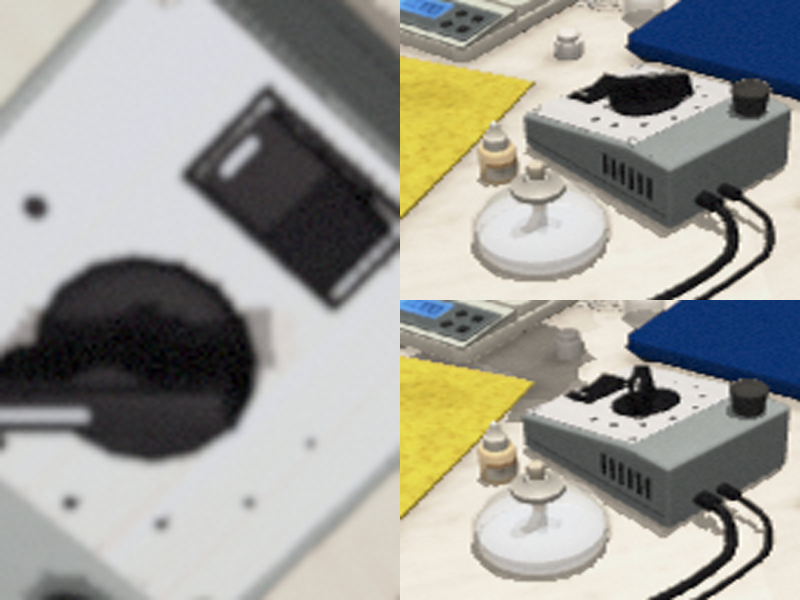

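```bash
python3 ang.py pics/r6.png; python3 -c "
from rig import ctrl; print(ctrl.finish_job())"
```

```text
14.05 [0.3 0.2 0.4] panel [-77.4  32.7  99.6]
the job is handed in; nothing more can be done
None
```

The lamp supply should be at step six with its output on. I pressed the rocker off, pushed the selector three clicks with the shut fingertip (step three to six), then pressed the rocker on. I backed the arm clear and handed the job in at about 14 s of the 61 s; no verdict came back.

- **Selector:** its measured direction was 45° to the right of straight up the slope, which is step six. I measured that with the finger withdrawn, before pressing the rocker on. A last measurement just before handing in found no pointer line from the arm's parked position, so it confirmed nothing. In the final picture, taken after the on press, the pointer still looked to be where I left it.
- **Rocker:** my first off press was too far to the left, and I couldn't tell from the picture whether it had thrown the switch. I moved over and pressed again. Both the off and the on press ended against a firm stop, at about 20 N and 32 N. In the final picture the rocker looks on, with its right end down.
- **Box and bystanders:** before and after side views overlap to within a few pixels for the box, stopper, dropper bottle, spirit lamp and weight. The detector took the stopper for the lamp cap in that view, so the cap's position wasn't checked. I also didn't re-check the tape roll and goggles, but the arm never worked near any of these three.
- **Camera disagreements:** the wrist camera was about 3–4 mm off sideways, and the side camera about 2 pixels off vertically. I allowed for both when locating the box.

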